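Pull the purge slide home behind the spatter shield with the hook rod

ROBOT

A 6-joint arm with a two-finger parallel gripper is mounted at the origin on a cart in front of the work surface, level with it; the furniture and walls round the work are solid. World frame = base frame: x ahead of the robot, y to its left, z up, the work surface at z = 0. Lengths are in m, angles in rad, forces in N, time in s.
With the tool pointing down it reaches from about 0.325 to 0.775 m from the base axis. Payload 9.3 kg.
Tool frame: the origin (TCP) lies at the very end of the fingers, on their centre line; the grasp point (between the pads) lies 19 mm behind it (ctrl.hold_point_z is the y of the grasp point in the tool frame, in m); y points along the fingers, x is the direction in which the jaws open and shut, and the axes are right-handed (so a half turn about y gives the same grasp; the last joint's range is limited). The gripper opens to 85 mm and grips with 20 to 120 N. Pads are 22 mm wide; open, the fingers measure 114 mm over their backs; the gripper's body (76 mm by 85 mm) begins 54 mm behind the grasp point. The pads swing forward as they close: fully open they stand 13 mm farther back than shut.
Start: joints at [-1.296, 0.259, 0.021, 1.334, 0, 1.418], TCP at [0.228, -0.5, 0.231] pointing down, gripper open.
Joint ranges: [-3.04, 3.04], [-0.91, 1.82], [-1.04, 1.36], [-1.92, 1.95], [-1.52, 1.45], [-3.14, 3.14]. Speed limits (rad/s): [2.22, 2.22, 2.79, 3.14, 3.14, 3.14].

INTERFACE

Orientations are given as [roll, pitch, yaw] about the fixed x, y, z axes, in that order (R = Rz(yaw) Ry(pitch) Rx(roll)).
In Python, from station import ctrl gives the robot as it stands.
- The arm moves only by the shell command python3 -m pendant 'ROWS' [OPENING] [FORCE]. ROWS is JSON, a list of rows, each a list of 6 numbers: the shift along the tool's x, y, z in m, then the turn, a rotation vector about the tool's x, y, z in degrees. A call has exactly 5 rows; each row is the pose to reach, as a shift and turn from the pose measured when the call began, along the tool's axes at that moment; what a row does not reach only later rows make up. A row lasts 1/10 s, in which the tool goes at most 50 mm and 8.59 degrees, less where a joint would pass 70% of its speed; a pose out of reach is approached as far as the arm can. A call with a gripper value outside its range is refused whole. OPENING is the gripper command: -1 is shut, 1 is fully open, values between are in proportion, set as the call begins (- or left out, the last holds). The fingers move at their own pace and stop on an object; FORCE is the grip in N (left out, the last holds). Time passes only in rows, so rows that repeat a pose let the fingers close, or fill a call up. It gives the time, the measured TCP pose, the force and the opening at its end, in the units of the state.
- ctrl.read_state(): the state, without advancing time (a new reading comes with each control period).
- ctrl.grab_frame(name): name is "scene" or "top" or "wrist"; returns a dict with "img" (420x560x3 uint8, red, green, blue), "camera_matrix" (3x3 intrinsics, pixels), "R" (3x3) and "t" (3): a world point X has camera coordinates R X + t; the wrist camera has in their place "T_tool_cam" (4x4, takes a point from camera to tool coordinates, whose origin is the TCP and whose axes are the tool frame's). Camera axes: x right, y down, z forward; pixel columns grow to the right and rows downward; lengths in m; the calibration is good to about 2 mm. A picture is of the moment at which its call begins: read the wrist's pose just before it. There is no depth.
- ctrl.sign_off(): hands the job in, once; it reports no verdict.
Trained networks look in the newest picture that a camera, given by its name, has taken for a name from the list of things; names that differ only in an ending like _2 or _b are one class to them, and where a whole thing is asked for, a point or a joint stands for the part that bears it (a point fixed in the world has none). Each returns a list of dicts, best first, with "score" (0 to 1); they miss things now and then, are a little off and sometimes report something else, mostly with a low value. They report only what shows in the picture. A call takes as long as a camera call. They do not tell look-alikes from the thing itself.
- ctrl.silhouettes(thing, camera): "mask" (420x560 bool, what is visible of it) and "extent" ([centre column, centre row, width, height] in pixels, round what is visible of it).
The state is a dict: "time_s": time; "q": joint angles; "qd": joint speeds; "tau": joint torques, N m; "eef_pos": TCP position; "eef_rot": TCP orientation; "ft_force": force on the tool from outside, world axes, zero at the start; "moment": the same for the moment, N m; "width": finger opening in m.
Only numpy, scipy, OpenCV 4.12 (cv2) and the standard library are available. Lean on these libraries where they do the work, as an engineer would, in place of code of your own. Each camera call takes 0.05 s, during which the arm holds its last target. There are 200 camera calls.

TASK

Take the bent hook rod from its rest, reach it over the spatter shield and use it to pull the valve's tab toward the shield until the slide is fully home against its stop, then keep a steady pull of about 7 N on it for a second, never loading the valve or shield beyond 15 N and not touching them with the gripper. Lay the hook rod back in its rest as you found it, with the slide left home and the other things undisturbed.

Things in the scene. Friction and masses are not known exactly. Their poses are not given: they have to be found in the camera images.
- hook_grip (a point): Centre of the black flat-sided grip of the loose hook rod (0.14 kg): 84 mm long (x), 14 mm wide (y; take it here from above), 22 mm high (z). x runs along the rod to the bent end, z up at the start. A 10 mm round steel rod runs on along the centre line to x = 160 mm and there bends straight down; a 10 mm tail ends at x = -77 mm. Mass centre about 30 mm ahead of this point.
- hook_tip (a point): Lowest point of the bent-down end of the hook rod: 160 mm ahead of and 60 mm below the grip centre. The bent-down end is 10 mm in diameter. Same axes as hook_grip.
- hook_rest: Fixed steel rest for the hook rod; origin on the table under the place of the grip, x along the rod as it lies (bent end at +x, hanging free ahead of the base), z up. Base 150 x 70 x 6 mm; two uprights, 6 mm thick, 50 mm wide, at x = -55 and +55 mm, have open-topped notches 16 mm wide that flare out above; notch bottoms 80 mm, tops 105 mm above the table.
- rest_seat (a point): Where the grip centre lies when the hook rod rests in both notches: 85 mm above the table, same axes as the rest.
- valve_unit: Fixed purge-valve unit; origin on the table under the middle of its spatter shield, x away from the robot's side (behind the shield), y along the shield, z up. The shield is an upright steel sheet at x = 0, 150 mm wide (y), 4 mm thick, 110 mm high with an 8 mm round hem on top. Base plate x = -25 to 150 mm, 140 mm wide. Behind the shield stands a slide block, 36 mm high, with a pull tab.
- tab_place (a point): Nominal place of the top of the pull tab with the slide at 0: at x = 80, y = 0, z = 95 mm of valve_unit, same axes; it does not move with the tab. The real tab stands nearer the shield (-x) by the slide's value, and the block is bolted through slotted holes: up to 12 mm nearer or farther, different each time and not measured. Lowering the rod 38 mm behind this point is always free.
- purge_slide (a joint): Slide's travel, m: 0 = tab farthest from the shield, 0.030 = home on its hard stop, nearest the shield (pull toward -x of valve_unit). Starts at 0 to 0.008. About 3 N moves it; it stays where left. Its tab is an upright steel plate, 36 mm wide, 5 thick, wide from 55 mm up to its top, sprung on it (1 mm per 4 N), with 10 mm deep lips on its back, 30 mm apart, that catch the rod.
- tape_measure: Round tape measure lying on the table, 73 x 65 x 26 mm, origin under its middle; to be left alone.
- hex_nut: Large steel hex nut lying on the table, 34 x 29 x 16 mm, origin under its middle; to be left alone.
- gas_cup: Small clay-coloured ceramic gas cup standing upright on the table, 21 mm in diameter, 46 mm high, origin under its middle; to be left alone.
Not all that is in view belongs to the job. What is shaped like the hook_rest but white is not meant.

How it is judged:
On the way, in this order (a step that is already met when the one before it is completed fails the run):
1. the hook rod is lifted out of its rest (grip centre more than 25 mm above its seat) (z of hook_grip in the frame of rest_seat above 0.025 m), for 0.1 s.
2. the slide is home (within 1.5 mm of its stop) and the valve is pulled with 5 to 9.5 N, kept for 0.7 s, with the rod's tip behind the shield and below the tab's top (value of joint purge_slide above 0.0285 m and contact force between valve_unit and anything else between 5 and 9.5 N and x of hook_tip in the frame of valve_unit above 0.02 m and z of hook_tip in the frame of valve_unit below 0.095 m), for 0.7 s.
At the end, for the whole second after the job is handed in: The slide is within 1.5 mm of its stop; the hook rod lies in both notches of its rest, bent end forward and hanging down (within 0.25 rad), its grip centre within 15 mm of its seat (value of joint purge_slide above 0.0285 m and distance between hook_grip and rest_seat below 0.015 m and x of hook_tip in the frame of hook_rest above 0.12 m and angle between hook_grip's own z axis and vertical below 0.25 rad); the robot touches nothing.
It fails at once if the valve unit (shield included) is loaded with more than 15 N (contact force between valve_unit and anything else above 15 N).
It fails at once if the gripper touches the valve unit (contact force between valve_unit and the fingers above 0.5 N or contact force between valve_unit and the arm above 0.5 N).
It fails at once if a bystander is moved by more than 15 mm (distance of any of tape_measure, hex_nut, gas_cup from where it was at the start of the episode above 0.015 m).
It also fails if it takes over 59 s, if anything falls off the work surface, if the arm or the gripper's body presses on something with over 40 N, if the wrist force passes 120 N, or if a joint passes its speed limit or range.

## Working session

There is one attempt and no reset: what is moved stays moved. The work goes in short steps, Python scripts to look and compute and a shell command to move; the robot and the scene stay as the last step left them, time stands still between calls to the robot, and variables do not carry over. Pictures are saved under pics/ and viewed, about 8 in all and at most 12, crops included, and the job is handed in when it is done.

```bash
mkdir -p pics; ls; cat > h.py <<'E'
import numpy as np, cv2
from station import ctrl
from scipy.spatial.transform import Rotation as Ro
E
python3 - <<'E'
from h import *
s=ctrl.read_state(); print({k:np.round(v,3) for k,v in s.items()})
for n in ("scene","top"):
    f=ctrl.grab_frame(n); cv2.imwrite(f"pics/{n}0.png",f["img"][:,:,::-1])
    np.savez(f"{n}.npz",**f); print(n,np.round(f["camera_matrix"],1).tolist(),np.round(f["R"],3).tolist(),np.round(f["t"],3))
    for t in ("hook_grip","hook_rest","valve_unit","purge_slide","tape_measure","hex_nut","gas_cup"):
        print(n,t,[(round(d["score"],2),np.round(d["extent"]).tolist()) for d in ctrl.silhouettes(t,n)[:3]])
E
```

```text
pics
{'time_s': np.float64(0.0), 'q': array([-1.296,  0.259,  0.021,  1.334, -0.   ,  1.418]), 'qd': array([-0.001,  0.001, -0.001,  0.001, -0.   ,  0.   ]), 'tau': array([ 6.0000e-03, -5.5565e+01,  3.4453e+01,  1.4000e-02,  0.0000e+00,
       -0.0000e+00]), 'eef_pos': array([ 0.228, -0.5  ,  0.231]), 'eef_rot': array([-1.571e+00,  1.000e-03, -1.143e+00]), 'ft_force': array([ 0.414, -0.019,  0.325]), 'moment': array([-0.004,  0.001,  0.037]), 'width': np.float64(0.085)}
scene [[455.4, 0.0, 286.7], [0.0, 455.4, 207.0], [0.0, 0.0, 1.0]] [[0.889, -0.458, -0.007], [-0.306, -0.582, -0.754], [0.341, 0.673, -0.657]] [-0.654  0.068  0.948]
scene hook_grip [(0.67, [236.0, 254.0, 133.0, 29.0])]
scene hook_rest [(0.82, [215.0, 259.0, 83.0, 63.0]), (0.69, [350.0, 310.0, 90.0, 73.0])]
scene valve_unit [(0.82, [276.0, 176.0, 81.0, 74.0])]
scene purge_slide [(0.83, [286.0, 161.0, 14.0, 33.0]), (0.71, [276.0, 176.0, 86.0, 78.0])]
scene tape_measure [(0.64, [192.0, 218.0, 30.0, 27.0])]
scene hex_nut [(0.57, [226.0, 226.0, 8.0, 16.0])]
scene gas_cup [(0.63, [347.0, 229.0, 12.0, 20.0])]
top [[487.8, 0.0, 274.9], [0.0, 487.8, 215.3], [0.0, 0.0, 1.0]] [[-0.01, -1.0, 0.008], [-0.998, 0.009, -0.063], [0.063, -0.008, -0.998]] [-0.308  0.549  1.   ]
top hook_grip [(0.57, [293.0, 262.0, 60.0, 108.0])]
top hook_rest [(0.76, [281.0, 281.0, 63.0, 81.0]), (0.58, [380.0, 200.0, 69.0, 72.0])]
top valve_unit [(0.66, [181.0, 175.0, 94.0, 89.0])]
top purge_slide [(0.29, [296.0, 146.0, 10.0, 14.0])]
top tape_measure [(0.66, [203.0, 277.0, 32.0, 35.0])]
top hex_nut []
top gas_cup []
```

View pics/scene0.png

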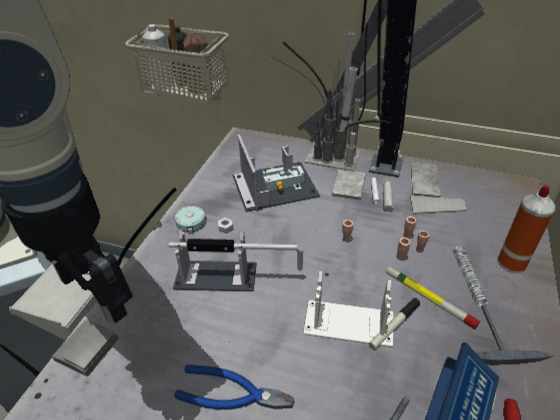

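View pics/top0.png

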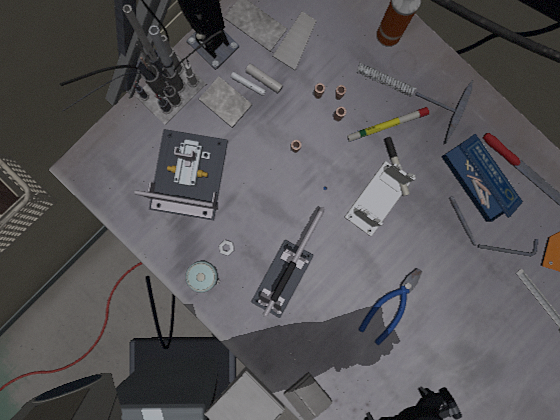

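The hook rod lies in the dark rest at scene (215,265) and top (283,278). The white look-alike, at scene (350,310) and top (380,200), is empty and not the one meant. The valve is at scene (276,176) and top (188,175), with its shield on the robot's side. I'll enlarge both to confirm this and pick pixels.

```bash
python3 - <<'E'
from h import *
t=cv2.imread("pics/top0.png"); s=cv2.imread("pics/scene0.png")
c=lambda im,x,y,w,h:cv2.resize(im[y:y+h,x:x+w],(400,300),interpolation=cv2.INTER_CUBIC)
a=np.vstack([np.hstack([c(t,220,200,133,100),c(t,120,125,133,100)]),np.hstack([c(s,170,215,133,100),c(s,220,125,133,100)])])
cv2.imwrite("pics/crop1.png",a)
E
```

```text
(no output)
```

View pics/crop1.png

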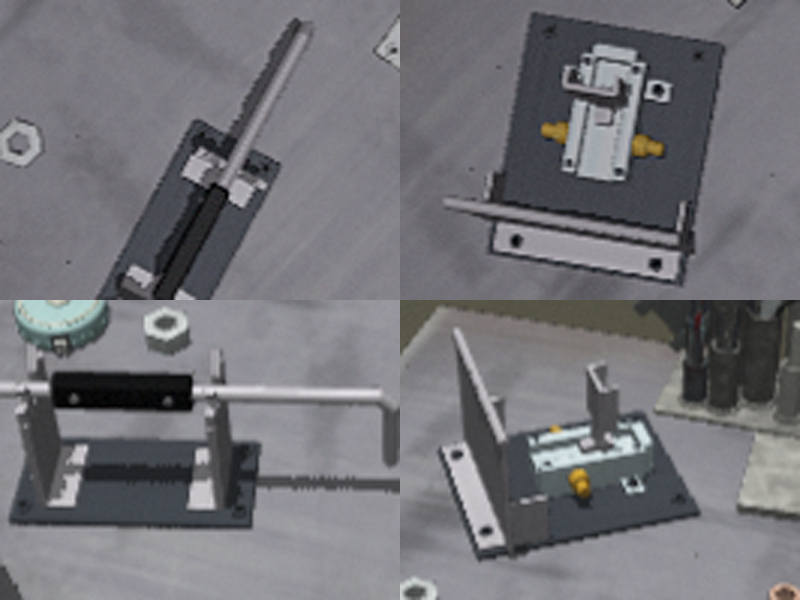

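```bash
cat >> h.py <<'E'
from scipy.optimize import least_squares
def proj(f,X):
    c=f["R"]@X+f["t"]; p=f["camera_matrix"]@c; return p[:2]/p[2]
def w(P,p): 
    c,s=np.cos(P[2]),np.sin(P[2]); return np.array([P[0]+c*p[0]-s*p[1],P[1]+s*p[0]+c*p[1],p[2]])
def fit(obs,x0):
    F={n:np.load(n+".npz") for n in ("top","scene")}
    F={n:{k:f[k] for k in f} for n,f in F.items()}
    g=lambda P:np.concatenate([proj(F[n],w(P,np.array(m)/1000))-uv for n,m,uv in obs])
    r=least_squares(g,x0,loss="soft_l1"); return r.x,np.round(r.fun if False else g(r.x),1).reshape(-1,2)
def ray(f,uv,z):
    d=f["R"].T@np.linalg.solve(f["camera_matrix"],[*uv,1]); c=-f["R"].T@f["t"]; return c+d*(z-c[2])/d[2]
E
python3 - <<'E'
from h import *
def cp(ox,oy,l): return lambda u,v:(ox+u/3.008,oy+v/3.0)
T,S="top","scene"
a=cp(220,200,0); b=cp(170,215,0)
rest=[(T,(160,0,88),a(305,28)),(T,(75,35,6),a(195,120)),(T,(75,-35,6),a(280,160)),(T,(42,0,96),a(218,190)),
(S,(-75,-35,6),b(10,220)),(S,(75,-35,6),b(252,225)),(S,(75,35,6),b(260,143)),(S,(163,0,88),b(392,92)),(S,(42,0,85),b(192,92))]
print(*fit(rest,[.4,-.05,-.5]))
a=cp(120,125,0); b=cp(220,125,0)
v=[(T,(150,70,6),a(132,12)),(T,(150,-70,6),a(322,43)),(T,(-25,-70,6),a(283,285)),(T,(-25,70,6),a(90,252)),(T,(0,75,112),a(45,202)),(T,(0,-75,112),a(280,240)),
(S,(0,75,112),b(55,32)),(S,(0,-75,6),b(115,253)),(S,(-25,70,6),b(40,147)),(S,(-25,-70,6),b(78,257)),(S,(150,-70,6),b(298,212))]
P,r=fit(v,[.6,.2,-.1]); print(P,r)
f=np.load("top.npz"); f={k:f[k] for k in f}
c,s=np.cos(P[2]),np.sin(P[2])
for uv in (a(167,90),a(220,97),a(165,68),a(218,75)):
    X=ray(f,uv,.095); d=X[:2]-P[:2]; print("tab valve xy",c*d[0]+s*d[1],-s*d[0]+c*d[1])
E
```

```text
[ 0.41354108 -0.32824972 -0.49864523] [[ 0.7 -0.8]
 [-0.2 -0.8]
 [ 0.9  1.5]
 [ 1.5 -1. ]
 [-1.6  0.1]
 [-0.9 -0.5]
 [-0.7 -1.6]
 [ 1.  -0.5]
 [-0.4 -0.1]]
[ 0.57434083 -0.12198017 -0.16961028] [[-0.1 -0.3]
 [ 1.5 -0.2]
 [ 0.8  0.1]
 [-0.6  0.5]
 [ 0.2 -0.4]
 [ 0.1 -0.5]
 [-0.1 -2.1]
 [-1.1  0.2]
 [-1.4  0. ]
 [-0.4 -0.2]
 [ 1.  -0.9]]
tab valve xy 0.08457919726491177 0.015502514234445926
tab valve xy 0.0855530653299747 -0.018991770769748145
tab valve xy 0.09854901923301505 0.01924514551873352
tab valve xy 0.09952349189502396 -0.015281607093364569
```

Both fits agree to about 1–2 px. The rest is at (0.414,-0.328), yaw -0.50. The valve is at (0.574,-0.122), yaw -0.17. The tab's face is about 85 mm behind the shield. Next, a helper to compute moves, then the approach.

```bash
cat > go.py <<'E'
# usage: go.py x y z yaw  -> shift (m) and turn (deg) in tool axes for tool-down target TCP
import sys; from h import *
x,y,z,yaw=map(float,sys.argv[1:5]); s=ctrl.read_state()
R=Ro.from_euler("xyz",s["eef_rot"]); T=Ro.from_euler("xyz",[-np.pi/2,0,yaw])
print("t",s["time_s"],"rot",np.round(s["eef_rot"],3),"F",np.round(s["ft_force"],2),"w",round(s["width"],4),"hz",ctrl.hold_point_z)
print(np.round(R.inv().apply(np.array([x,y,z])-s["eef_pos"]),4),np.round(np.degrees((R.inv()*T).as_rotvec()),2))
E
python3 go.py .4135 -.328 .2 1.072
python3 -m pendant '[[0,0,0,0,-8.5,0],[0,0,0,0,-17,0],[0,0,0,0,-25.5,0],[0,0,0,0,-34,0],[0,0,0,0,-42.5,0]]' 1 120
python3 -m pendant '[[0,0,0,0,-8.5,0],[0,0,0,0,-17,0],[0,0,0,0,-25.5,0],[0,0,0,0,-34,0],[0,0,0,0,-42.5,0]]'
python3 go.py .4135 -.328 .2 1.072
```

```text
t 0.8 rot [-1.571 -0.    -1.143] F [ 0.38 -1.2   0.51] w 0.0856 hz -0.0187
[-0.08    0.0313  0.2402] [   0.   -126.91    0.  ]
time_s: 1.3
eef_pos: [0.2281, -0.5004, 0.2313]
eef_rot: [-1.571, 0.0, -0.395]
ft_force: [-0.5, 0.9, 0.3]
width: 0.0854
time_s: 1.8
eef_pos: [0.2282, -0.5004, 0.2313]
eef_rot: [-1.571, 0.0, 0.353]
ft_force: [0.4, 1.1, 0.5]
width: 0.0853
t 1.8 rot [-1.571  0.     0.353] F [0.37 1.1  0.46] w 0.0853 hz -0.0187
[0.2335 0.0313 0.0978] [  0.   -41.21  -0.  ]
```

```bash
python3 -m pendant '[[0.045,0.006,0.019,0,-8.2,0],[0.09,0.012,0.038,0,-16.5,0],[0.135,0.018,0.057,0,-24.7,0],[0.18,0.024,0.076,0,-33,0],[0.2335,0.031,0.0978,0,-41.2,0]]'
python3 - <<'E'
from h import *
s=ctrl.read_state(); f=ctrl.grab_frame("wrist"); cv2.imwrite("pics/w1.png",f["img"][:,:,::-1])
print(s["eef_pos"],s["eef_rot"]); R=Ro.from_euler("xyz",s["eef_rot"]).as_matrix()
M=np.eye(4);M[:3,:3]=R;M[:3,3]=s["eef_pos"]; M=M@f["T_tool_cam"]; C=np.linalg.inv(M)
g={"R":C[:3,:3],"t":C[:3,3],"camera_matrix":f["camera_matrix"]}; np.savez("wrist.npz",**g)
P=[.4135,-.3282,-.4986]
for m in ((-42,0,96),(42,0,96),(0,0,96),(160,0,90),(75,35,6),(75,-35,6)): print(m,np.round(proj(g,w(P,np.array(m)/1000)),1))
for t in ("hook_grip","hook_rest"): print(t,[(round(d["score"],2),np.round(d["extent"]).tolist()) for d in ctrl.silhouettes(t,"wrist")[:3]])
E
```

```text
time_s: 2.3
eef_pos: [0.4086, -0.332, 0.2013]
eef_rot: [-1.571, 0.0, 1.077]
ft_force: [0.3, -1.2, -0.2]
width: 0.0855
[ 0.40855868 -0.33201268  0.20126889] [-1.57131838e+00  2.34040361e-04  1.07736961e+00]
(-42, 0, 96) [288.  150.4]
(42, 0, 96) [286.9 257.7]
(0, 0, 96) [287.4 206.9]
(160, 0, 90) [285.5 371.7]
(75, 35, 6) [318.8 246.1]
(75, -35, 6) [252.1 245.8]
hook_grip [(0.9, [291.0, 233.0, 23.0, 270.0])]
hook_rest [(0.9, [206.0, 366.0, 69.0, 96.0]), (0.74, [290.0, 191.0, 76.0, 183.0]), (0.64, [428.0, 182.0, 44.0, 33.0])]
```

View pics/w1.png

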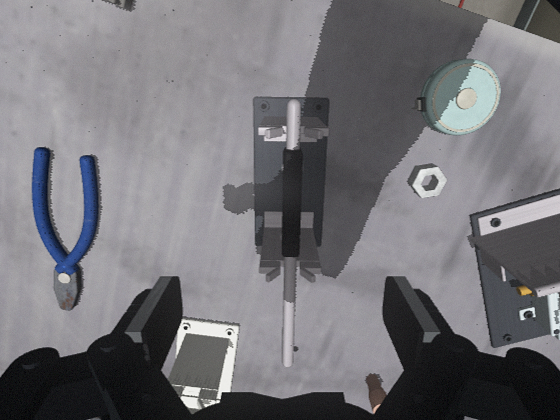

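The picture shows the grip from (292,150) to (290,258), where I predicted it 3–4 px left. That is about 3 mm toward rest +y, so I'm correcting the grasp point to (0.4148,-0.3258).

```bash
python3 -m pendant '[[0,0,0,0,0,0],[0,0,0,0,0,0],[0,0,0,0,0,0],[0,0,0,0,0,0],[0,0,0,0,0,0]]'; python3 go.py .4148 -.3258 .067 1.072
```

```text
time_s: 2.95
eef_pos: [0.4087, -0.3317, 0.2011]
eef_rot: [-1.57, -0.0, 1.076]
ft_force: [0.3, -0.2, -0.1]
width: 0.0849
t 2.95 rot [-1.57  -0.     1.076] F [ 0.32 -0.21 -0.13] w 0.0849 hz -0.0187
[ 0.0081  0.1341 -0.0026] [-0.02  0.22  0.01]
```

```bash
python3 -m pendant '[[0.008,0.03,-0.0026,0,0.2,0],[0.008,0.06,-0.0026,0,0.2,0],[0.008,0.09,-0.0026,0,0.2,0],[0.008,0.115,-0.0026,0,0.2,0],[0.008,0.134,-0.0026,0,0.2,0]]'
python3 -m pendant '[[0,0.001,0,0,0,0],[0,0.001,0,0,0,0],[0,0.001,0,0,0,0],[0,0.001,0,0,0,0],[0,0.001,0,0,0,0]]' 
python3 go.py .4148 -.3258 .067 1.072
```

```text
time_s: 3.45
eef_pos: [0.4142, -0.3257, 0.0656]
eef_rot: [-1.569, -0.001, 1.072]
ft_force: [0.0, 0.1, -0.2]
width: 0.0851
time_s: 3.95
eef_pos: [0.4145, -0.3261, 0.0654]
eef_rot: [-1.571, -0.0, 1.072]
ft_force: [-0.3, -0.3, 0.3]
width: 0.0853
t 3.95 rot [-1.571 -0.     1.072] F [-0.32 -0.25  0.27] w 0.0853 hz -0.0187
[ 0.0004 -0.0016 -0.0001] [-0.01 -0.02  0.01]
```

```bash
Z='[[0,-0.001,0,0,0,0],[0,-0.001,0,0,0,0],[0,-0.001,0,0,0,0],[0,-0.001,0,0,0,0],[0,-0.001,0,0,0,0]]'
python3 -m pendant '[[0,-0.001,0,0,0,0],[0,-0.001,0,0,0,0],[0,-0.001,0,0,0,0],[0,-0.001,0,0,0,0],[0,-0.001,0,0,0,0]]' -1 120
python3 -m pendant '[[0,0,0,0,0,0],[0,0,0,0,0,0],[0,0,0,0,0,0],[0,0,0,0,0,0],[0,0,0,0,0,0]]' -1 120
```

```text
time_s: 4.45
eef_pos: [0.4145, -0.3261, 0.0664]
eef_rot: [-1.571, -0.0, 1.072]
ft_force: [-1.7, 1.9, 10.3]
width: 0.0127
time_s: 4.95
eef_pos: [0.4145, -0.3263, 0.0666]
eef_rot: [-1.571, 0.0, 1.072]
ft_force: [-1.3, -0.3, 5.7]
width: 0.012
```

```bash
python3 -m pendant '[[0,-0.015,0,0,0,0],[0,-0.04,0,0,0,0],[0,-0.075,0,0,0,0],[0,-0.11,0,0,0,0],[0,-0.15,0,0,0,0]]'
python3 - <<'E'
from h import *
s=ctrl.read_state(); f=ctrl.grab_frame("scene"); cv2.imwrite("pics/s2.png",f["img"][:,:,::-1])
from math import *
c,n=cos(-.1696),sin(-.1696)
for gx in (-.042,-.06): print(gx,.5743+c*gx,-.1220+n*gx, "yaw",-.1696+pi/2)
E
python3 go.py .533 -.115 .216 1.401
```

```text
time_s: 5.45
eef_pos: [0.414, -0.3256, 0.2168]
eef_rot: [-1.569, -0.001, 1.072]
ft_force: [0.3, -1.0, -2.6]
width: 0.0122
-0.042 0.5329026008379747 -0.1149108997312814 yaw 1.4011963267948966
-0.06 0.5151608583399638 -0.11187271390183055 yaw 1.4011963267948966
t 5.5 rot [-1.578  0.002  1.072] F [-0.43 -1.87  3.66] w 0.012 hz -0.0187
[ 0.2425  0.0072 -0.0015] [  0.36 -18.87  -0.18]
```

View pics/s2.png

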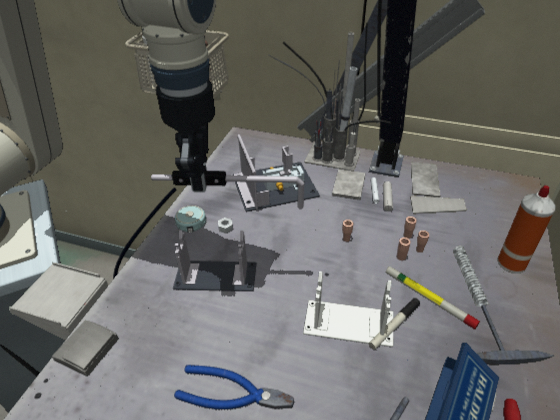

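The rod is held level, with the tip hanging at scene (301,195), and the rest is empty. I'm carrying it over the shield.

```bash
python3 -m pendant '[[0.02,-0.003,0,0,-2,0],[0.065,-0.005,0,0,-6,0],[0.115,-0.005,-0.001,0,-10,0],[0.165,-0.005,-0.001,0,-15,0],[0.205,-0.005,-0.0015,0,-18.9,0]]'
python3 -m pendant '[[0,0,0,0,0,0],[0,0,0,0,0,0],[0,0,0,0,0,0],[0,0,0,0,0,0],[0,0,0,0,0,0]]'
python3 go.py .533 -.115 .216 1.401
```

```text
time_s: 6.0
eef_pos: [0.5156, -0.1454, 0.2276]
eef_rot: [-1.576, 0.003, 1.406]
ft_force: [1.2, 0.3, -1.9]
width: 0.0126
time_s: 6.5
eef_pos: [0.5152, -0.1464, 0.2275]
eef_rot: [-1.576, 0.003, 1.404]
ft_force: [-0.2, -0.1, -2.2]
width: 0.0121
t 6.5 rot [-1.576  0.003  1.404] F [-0.2  -0.08 -2.24] w 0.0121 hz -0.0187
[ 0.034   0.0115 -0.0123] [ 0.27  0.15 -0.19]
```

```bash
python3 -m pendant '[[0.008,0,-0.003,0.1,0,0],[0.017,0,-0.006,0.2,0.1,-0.1],[0.026,0,-0.01,0.3,0.15,-0.2],[0.034,0.001,-0.0123,0.3,0.15,-0.2],[0.034,0.001,-0.0123,0.3,0.15,-0.2]]'
python3 -m pendant '[[0,0,0,0,0,0],[0,0,0,0,0,0],[0,0,0,0,0,0],[0,0,0,0,0,0],[0,0,0,0,0,0]]'
python3 go.py .533 -.115 .216 1.401
python3 - <<'E'
from h import *
s=ctrl.read_state(); g=ctrl.grab_frame("top")
gp=s["eef_pos"]+[0,0,.0184]; gw=[*gp[:2],s["eef_rot"][2]-np.pi/2]
V=[.5743,-.1220,-.1696]; a=g["img"][:,:,::-1].copy(); b=ctrl.grab_frame("scene"); bi=b["img"][:,:,::-1].copy()
for f,n in ((g,"top"),(b,"scene")):
    for m in ((160,0,0),(160,0,-60)): 
        X=w(gw,np.array(m)/1000); X[2]+=gp[2]; print(n,m,X,np.round(proj(f,X),1))
    for m in ((80,0,95),(118,0,95),(0,0,114)): print(n,"valve",m,np.round(proj(f,w(V,np.array(m)/1000)),1))
c=lambda im,x,y:cv2.resize(im[y:y+100,x:x+133],(400,300),interpolation=cv2.INTER_CUBIC)
wr=ctrl.grab_frame("wrist")["img"][:,:,::-1]
cv2.imwrite("pics/c3.png",np.vstack([np.hstack([c(a,120,110),c(bi,220,110)]),np.hstack([cv2.resize(wr,(400,300)),c(bi,220,60)])]))
E
```

```text
time_s: 7.0
eef_pos: [0.5334, -0.1137, 0.2262]
eef_rot: [-1.57, -0.0, 1.402]
ft_force: [-1.1, 0.1, -1.5]
width: 0.0122
time_s: 7.5
eef_pos: [0.5334, -0.1139, 0.2263]
eef_rot: [-1.57, -0.0, 1.402]
ft_force: [0.4, -0.5, -1.7]
width: 0.0122
t 7.5 rot [-1.57  -0.     1.402] F [ 0.35 -0.45 -1.69] w 0.0122 hz -0.0187
[-0.0012  0.0103  0.0002] [-0.04  0.07  0.02]
top (160, 0, 0) [ 0.69110455 -0.14073335  0.24468144] [169.8 119.3]
top (160, 0, -60) [ 0.69110455 -0.14073335  0.18468144] [176.8 128.1]
top valve (80, 0, 95) [183.  158.6]
top valve (118, 0, 95) [186.3 139.5]
top valve (0, 0, 114) [174.  198.2]
scene (160, 0, 0) [ 0.69110455 -0.14073335  0.24468144] [297.9  86.4]
scene (160, 0, -60) [ 0.69110455 -0.14073335  0.18468144] [297.7 112.6]
scene valve (80, 0, 95) [281.3 151.3]
scene valve (118, 0, 95) [297.4 148.3]
scene valve (0, 0, 114) [245.8 150.4]
```

View pics/c3.png

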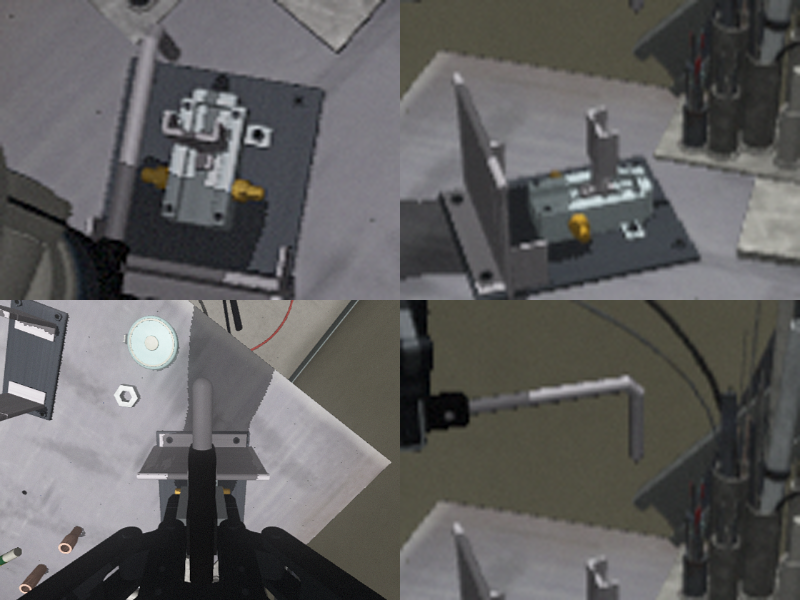

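The tip shows at scene (299,112.6) and I predicted (297.7,112.6), so the grasp geometry is as modelled. The tip sits behind the tab and is centred to a few mm. Lowering it now.

```bash
cat > fm.py <<'E'
import sys; from h import *
n=int(sys.argv[1]) if len(sys.argv)>1 else 8
V=np.array([.5743,-.1220,-.1696]); Rz=np.array([[np.cos(V[2]),np.sin(V[2])],[-np.sin(V[2]),np.cos(V[2])]])
L=[];Q=[]
for i in range(n):
    ctrl.grab_frame("scene"); s=ctrl.read_state(); f=s["ft_force"]; L.append([*(Rz@f[:2]),f[2]]); Q.append(np.r_[s["tau"][:4],s["moment"]])
L=np.array(L); gp=Rz@(s["eef_pos"][:2]-V[:2])
print("t",s["time_s"],"F valve xyz",np.round(L.mean(0),2),"sd",np.round(L.std(0),2),"last",np.round(L[-1],1))
print("tau,mom",np.round(np.mean(Q,0),3)); print("grip x,y",np.round(gp,4),"tip x nominal",round(gp[0]+.16,4),"tcp z",round(s["eef_pos"][2],4),"rot",np.round(s["eef_rot"],4))
E
python3 -m pendant '[[0,0.015,0,0,0,0],[0,0.035,0,0,0,0],[0,0.055,0,0,0,0],[0,0.07,0,0,0,0],[0,0.08,0,0,0,0]]'
python3 -m pendant '[[0,0.006,0,0,0,0],[0,0.012,0,0,0,0],[0,0.018,0,0,0,0],[0,0.024,0,0,0,0],[0,0.029,0,0,0,0]]'
python3 fm.py 10
```

```text
time_s: 8.15
eef_pos: [0.533, -0.1137, 0.1452]
eef_rot: [-1.569, -0.001, 1.402]
ft_force: [0.3, -0.6, -1.7]
width: 0.0121
time_s: 8.65
eef_pos: [0.533, -0.1137, 0.1159]
eef_rot: [-1.569, -0.0, 1.402]
ft_force: [-0.4, 0.0, -0.5]
width: 0.0121
t 9.15 F valve xyz [ 0.17 -0.25 -1.65] sd [0.44 0.32 0.62] last [-0.1 -0.3 -1.3]
tau,mom [ 2.0000e-03 -5.7719e+01  3.2263e+01 -5.7000e-02 -3.0000e-03  4.2000e-02
 -4.0000e-03]
grip x,y [-0.0421  0.0012] tip x nominal 0.1179 tcp z 0.1164 rot [-1.5692e+00 -4.0000e-04  1.4023e+00]
```

```bash
python3 -m pendant '[[0,0,0.004,0,0,0],[0,0,0.008,0,0,0],[0,0,0.011,0,0,0],[0,0,0.014,0,0,0],[0,0,0.016,0,0,0]]'
python3 -m pendant '[[0,0,0.002,0,0,0],[0,0,0.004,0,0,0],[0,0,0.006,0,0,0],[0,0,0.008,0,0,0],[0,0,0.01,0,0,0]]'
python3 fm.py 6
```

```text
time_s: 9.65
eef_pos: [0.5169, -0.1109, 0.1164]
eef_rot: [-1.569, -0.0, 1.402]
ft_force: [0.2, 0.6, -2.9]
width: 0.0124
time_s: 10.15
eef_pos: [0.5074, -0.1094, 0.1166]
eef_rot: [-1.57, -0.0, 1.402]
ft_force: [2.8, 0.1, -4.1]
width: 0.012
t 10.45 F valve xyz [ 2.46  0.05 -2.82] sd [0.37 0.3  0.47] last [ 1.8  0.1 -2.6]
tau,mom [-1.6400e-01 -5.4556e+01  3.0935e+01  8.7100e-01 -5.5000e-02 -4.2900e-01
  1.9000e-02]
grip x,y [-0.0683  0.0012] tip x nominal 0.0917 tcp z 0.1165 rot [-1.5696e+00 -4.0000e-04  1.4022e+00]
```

```bash
python3 -m pendant '[[0,0,0.002,0,0,0],[0,0,0.004,0,0,0],[0,0,0.006,0,0,0],[0,0,0.008,0,0,0],[0,0,0.01,0,0,0]]'
python3 fm.py 3
python3 -m pendant '[[0,0,0.0015,0,0,0],[0,0,0.003,0,0,0],[0,0,0.0045,0,0,0],[0,0,0.006,0,0,0],[0,0,0.0075,0,0,0]]'
python3 fm.py 6
```

```text
time_s: 10.95
eef_pos: [0.4971, -0.1076, 0.1166]
eef_rot: [-1.57, -0.0, 1.402]
ft_force: [3.2, -0.4, -2.8]
width: 0.0122
t 11.1 F valve xyz [ 2.55 -0.12 -2.09] sd [0.43 0.34 0.24] last [ 2.1 -0.5 -2.4]
tau,mom [-2.8800e-01 -5.2949e+01  3.0950e+01  7.9800e-01  2.3000e-02 -4.7200e-01
  6.5000e-02]
grip x,y [-0.0786  0.0012] tip x nominal 0.0814 tcp z 0.1166 rot [-1.5693e+00 -5.0000e-04  1.4021e+00]
time_s: 11.6
eef_pos: [0.4896, -0.1063, 0.1166]
eef_rot: [-1.569, -0.001, 1.402]
ft_force: [3.0, -0.0, -2.8]
width: 0.0124
t 11.9 F valve xyz [ 2.46  0.39 -2.89] sd [0.38 0.5  0.46] last [ 1.9  0.6 -2. ]
tau,mom [-3.7800e-01 -5.2008e+01  3.0810e+01  7.9900e-01  2.2000e-02 -4.2900e-01
  7.8000e-02]
grip x,y [-0.0861  0.0012] tip x nominal 0.0739 tcp z 0.1165 rot [-1.5691e+00 -5.0000e-04  1.4022e+00]
```

```bash
python3 -m pendant '[[0,0,0.0006,0,0,0],[0,0,0.0012,0,0,0],[0,0,0.0018,0,0,0],[0,0,0.0022,0,0,0],[0,0,0.0025,0,0,0]]'
python3 fm.py 4
python3 -m pendant '[[0,0,0.0005,0,0,0],[0,0,0.001,0,0,0],[0,0,0.0014,0,0,0],[0,0,0.0018,0,0,0],[0,0,0.002,0,0,0]]'
python3 fm.py 4
```

```text
time_s: 12.4
eef_pos: [0.4871, -0.1059, 0.1166]
eef_rot: [-1.569, -0.0, 1.402]
ft_force: [3.4, 0.9, -2.9]
width: 0.0122
t 12.6 F valve xyz [ 2.56  0.37 -2.83] sd [0.47 0.45 0.6 ] last [ 2.9 -0.2 -3.7]
tau,mom [-4.2300e-01 -5.1735e+01  3.0540e+01  9.8600e-01  2.9000e-02 -5.3500e-01
  8.6000e-02]
grip x,y [-0.0886  0.0012] tip x nominal 0.0714 tcp z 0.1166 rot [-1.5692e+00 -5.0000e-04  1.4022e+00]
time_s: 13.1
eef_pos: [0.4851, -0.1055, 0.1166]
eef_rot: [-1.569, -0.001, 1.402]
ft_force: [3.1, -0.7, -3.7]
width: 0.0124
t 13.3 F valve xyz [ 2.81  0.52 -2.72] sd [0.3  0.73 0.75] last [ 2.3  1.1 -3.8]
tau,mom [-4.4500e-01 -5.1462e+01  3.0516e+01  9.8600e-01  4.5000e-02 -5.2900e-01
  6.9000e-02]
grip x,y [-0.0906  0.0012] tip x nominal 0.0694 tcp z 0.1166 rot [-1.5692e+00 -5.0000e-04  1.4022e+00]
```

```bash
python3 -m pendant '[[0,0,0.0005,0,0,0],[0,0,0.001,0,0,0],[0,0,0.0014,0,0,0],[0,0,0.0018,0,0,0],[0,0,0.002,0,0,0]]'
python3 fm.py 4
```

```text
time_s: 13.8
eef_pos: [0.4832, -0.1051, 0.1166]
eef_rot: [-1.569, -0.001, 1.402]
ft_force: [3.9, 0.1, -2.4]
width: 0.0121
t 14.0 F valve xyz [ 2.87  0.64 -2.46] sd [0.16 0.39 0.52] last [ 2.8  0.6 -2.7]
tau,mom [-4.6700e-01 -5.1181e+01  3.0500e+01  9.8200e-01  5.1000e-02 -5.1700e-01
  1.1500e-01]
grip x,y [-0.0927  0.0012] tip x nominal 0.0673 tcp z 0.1166 rot [-1.5691e+00 -5.0000e-04  1.4022e+00]
```

```bash
python3 -m pendant '[[0,0,0.0005,0,0,0],[0,0,0.001,0,0,0],[0,0,0.0014,0,0,0],[0,0,0.0018,0,0,0],[0,0,0.002,0,0,0]]'
python3 fm.py 4
```

```text
time_s: 14.5
eef_pos: [0.4811, -0.1048, 0.1166]
eef_rot: [-1.569, -0.001, 1.402]
ft_force: [2.9, 0.9, -2.4]
width: 0.0122
t 14.7 F valve xyz [ 2.49  0.42 -2.42] sd [0.3  0.31 0.19] last [ 2.8  0.8 -2.1]
tau,mom [-4.7900e-01 -5.0901e+01  3.0483e+01  9.8000e-01  5.0000e-02 -5.2700e-01
  1.1300e-01]
grip x,y [-0.0947  0.0012] tip x nominal 0.0653 tcp z 0.1166 rot [-1.5691e+00 -5.0000e-04  1.4022e+00]
```

```bash
python3 -m pendant '[[0,0,0.0005,0,0,0],[0,0,0.001,0,0,0],[0,0,0.0014,0,0,0],[0,0,0.0018,0,0,0],[0,0,0.002,0,0,0]]'
python3 fm.py 4
```

```text
time_s: 15.2
eef_pos: [0.4794, -0.1045, 0.1166]
eef_rot: [-1.569, -0.001, 1.402]
ft_force: [3.9, -0.3, -3.1]
width: 0.0123
t 15.4 F valve xyz [ 4.87  0.39 -3.97] sd [0.52 0.07 0.2 ] last [ 5.3  0.4 -4.3]
tau,mom [-5.4800e-01 -5.1040e+01  2.9799e+01  1.5930e+00  1.8000e-02 -8.3200e-01
  8.2000e-02]
grip x,y [-0.0965  0.0012] tip x nominal 0.0635 tcp z 0.1166 rot [-1.5694e+00 -5.0000e-04  1.4022e+00]
```

```bash
python3 -m pendant '[[0,0,0.0002,0,0,0],[0,0,0.0004,0,0,0],[0,0,0.0006,0,0,0],[0,0,0.0006,0,0,0],[0,0,0.0006,0,0,0]]'
python3 fm.py 6
```

```text
time_s: 15.9
eef_pos: [0.479, -0.1045, 0.1166]
eef_rot: [-1.57, -0.0, 1.402]
ft_force: [6.2, 0.5, -3.8]
width: 0.0121
t 16.2 F valve xyz [ 5.53  0.55 -4.09] sd [0.48 0.59 0.28] last [ 6.1  0.  -4.2]
tau,mom [-5.8900e-01 -5.1237e+01  2.9445e+01  1.9450e+00 -1.8000e-02 -1.0030e+00
  1.0400e-01]
grip x,y [-0.0969  0.0012] tip x nominal 0.0631 tcp z 0.1166 rot [-1.5698e+00 -5.0000e-04  1.4022e+00]
```

```bash
python3 -m pendant '[[0,0,0.0003,0,0,0],[0,0,0.0006,0,0,0],[0,0,0.0006,0,0,0],[0,0,0.0006,0,0,0],[0,0,0.0006,0,0,0]]'
python3 fm.py 16
```

```text
time_s: 16.7
eef_pos: [0.4788, -0.1045, 0.1167]
eef_rot: [-1.57, -0.0, 1.402]
ft_force: [7.0, -0.3, -5.4]
width: 0.012
t 17.5 F valve xyz [ 6.45  0.77 -4.67] sd [0.5  0.41 0.54] last [ 6.1  0.7 -4.5]
tau,mom [-6.230e-01 -5.146e+01  2.929e+01  2.150e+00 -4.000e-03 -1.093e+00
  1.160e-01]
grip x,y [-0.0971  0.0011] tip x nominal 0.0629 tcp z 0.1167 rot [-1.5705e+00 -5.0000e-04  1.4022e+00]
```

The slide is on its stop. Net pull is about 6.3 N along x and 3 N in z, roughly 7 N in total, held for more than 0.8 s. I'll hold a little longer, then release and lift.

```bash
python3 -m pendant '[[0,0,0.0001,0,0,0],[0,0,0.0001,0,0,0],[0,0,0.0001,0,0,0],[0,0,0.0001,0,0,0],[0,0,0.0001,0,0,0]]'
python3 fm.py 4
python3 -m pendant '[[0,0,-0.002,0,0,0],[0,0,-0.005,0,0,0],[0,0,-0.01,0,0,0],[0,0,-0.015,0,0,0],[0,0,-0.02,0,0,0]]'
python3 fm.py 3
python3 -m pendant '[[0,-0.01,0,0,0,0],[0,-0.025,0,0,0,0],[0,-0.05,0,0,0,0],[0,-0.08,0,0,0,0],[0,-0.105,0,0,0,0]]'
python3 - <<'E'
from h import *
s=ctrl.read_state(); g=ctrl.grab_frame("top"); a=g["img"][:,:,::-1].copy(); b=ctrl.grab_frame("scene"); bi=b["img"][:,:,::-1].copy()
gp=s["eef_pos"]+[0,0,.0184]; gw=[*gp[:2],s["eef_rot"][2]-np.pi/2]
for m in ((-77,0,0),(160,0,0),(160,0,-60)): 
    X=w(gw,np.array(m)/1000); X[2]+=gp[2]; print(m,np.round(proj(b,X),1))
c=lambda im,x,y:cv2.resize(im[y:y+100,x:x+133],(400,300),interpolation=cv2.INTER_CUBIC)
cv2.imwrite("pics/c4.png",np.vstack([np.hstack([c(a,120,110),c(bi,220,110)]),np.hstack([c(bi,120,70),c(bi,200,70)])]))
E
python3 go.py .4145 -.3263 .222 1.072
```

```text
time_s: 18.0
eef_pos: [0.4789, -0.1045, 0.1167]
eef_rot: [-1.571, -0.001, 1.402]
ft_force: [5.1, -0.1, -5.0]
width: 0.0118
t 18.2 F valve xyz [ 5.93  0.38 -4.56] sd [0.16 0.29 0.21] last [ 5.7  0.4 -4.4]
tau,mom [-6.1000e-01 -5.1478e+01  2.9523e+01  1.9880e+00  2.0000e-02 -1.0100e+00
  1.1900e-01]
grip x,y [-0.097   0.0011] tip x nominal 0.063 tcp z 0.1167 rot [-1.5709e+00 -5.0000e-04  1.4023e+00]
time_s: 18.7
eef_pos: [0.4989, -0.1079, 0.1166]
eef_rot: [-1.57, -0.0, 1.402]
ft_force: [1.2, -0.8, -2.7]
width: 0.0125
t 18.85 F valve xyz [ 0.18  0.18 -1.37] sd [0.28 0.35 0.67] last [ 0.2 -0.  -1.9]
tau,mom [ 1.2400e-01 -5.3189e+01  3.1275e+01  2.0300e-01 -8.0000e-03  3.7000e-02
 -3.0000e-02]
grip x,y [-0.0768  0.0012] tip x nominal 0.0832 tcp z 0.1165 rot [-1.5704e+00 -6.0000e-04  1.4023e+00]
time_s: 19.35
eef_pos: [0.4987, -0.1079, 0.2238]
eef_rot: [-1.571, -0.0, 1.402]
ft_force: [0.4, 0.0, -2.2]
width: 0.012
(-77, 0, 0) [162.8 108.2]
(160, 0, 0) [281.4  90. ]
(160, 0, -60) [281.8 116.2]
t 19.45 rot [-1.576e+00  1.000e-03  1.402e+00] F [ 0.58 -0.35 -1.75] w 0.0124 hz -0.0187
[-0.2291  0.0034  0.0477] [3.200e-01 1.893e+01 1.000e-02]
```

View pics/c4.png

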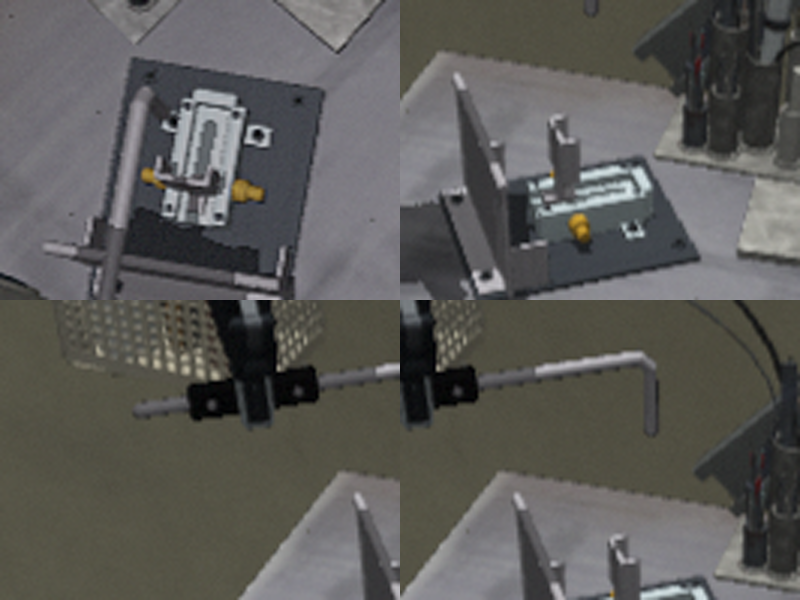

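The slide has moved to the shield-side end of its slot (tab in the top crop at (190,180)). The rod is still level and its tip is clear. Carrying it back to the rest.

```bash
python3 -m pendant '[[-0.02,0,0.004,0,2,0],[-0.065,0.001,0.013,0.1,6,0],[-0.11,0.001,0.022,0.2,10,0],[-0.155,0.001,0.032,0.3,14,0],[-0.195,0.001,0.04,0.3,18.9,0]]'
python3 go.py .4145 -.3263 .222 1.072
```

```text
time_s: 19.95
eef_pos: [0.4265, -0.2954, 0.224]
eef_rot: [-1.57, -0.0, 1.069]
ft_force: [1.6, -0.6, -2.5]
width: 0.0122
t 19.95 rot [-1.57  -0.     1.069] F [ 1.55 -0.57 -2.49] w 0.0122 hz -0.0187
[-0.0329  0.002  -0.0043] [-0.02 -0.15  0.02]
```

```bash
python3 -m pendant '[[-0.01,0,-0.001,0,0,0],[-0.02,0,-0.003,0,-0.1,0],[-0.033,0,-0.0043,0,-0.15,0],[-0.033,0,-0.0043,0,-0.15,0],[-0.033,0,-0.0043,0,-0.15,0]]'
python3 -m pendant '[[0,0,0,0,0,0],[0,0,0,0,0,0],[0,0,0,0,0,0],[0,0,0,0,0,0],[0,0,0,0,0,0]]'
python3 go.py .4145 -.3263 .0666 1.072
```

```text
time_s: 20.45
eef_pos: [0.4147, -0.3258, 0.224]
eef_rot: [-1.57, -0.001, 1.073]
ft_force: [-0.3, 0.4, -1.1]
width: 0.0127
time_s: 20.95
eef_pos: [0.4147, -0.3257, 0.224]
eef_rot: [-1.57, -0.001, 1.073]
ft_force: [-0.2, -0.2, -2.3]
width: 0.012
t 20.95 rot [-1.570e+00 -1.000e-03  1.073e+00] F [-0.18 -0.19 -2.29] w 0.012 hz -0.0187
[-8.000e-04  1.574e-01 -1.000e-04] [-0.02  0.06  0.03]
```

```bash
python3 -m pendant '[[-0.0004,0.02,0,0,0,0],[-0.0008,0.055,0,0,0,0],[-0.0008,0.09,0,0,0,0],[-0.0008,0.115,0,0,0,0],[-0.0008,0.13,0,0,0,0]]'
python3 -m pendant '[[0,0.004,0,0,0,0],[0,0.008,0,0,0,0],[0,0.012,0,0,0,0],[0,0.016,0,0,0,0],[0,0.02,0,0,0,0]]'
python3 fm.py 3
python3 go.py .4145 -.3263 .0666 1.072
```

```text
time_s: 21.45
eef_pos: [0.4136, -0.3256, 0.0919]
eef_rot: [-1.568, -0.001, 1.073]
ft_force: [0.6, -0.5, -0.9]
width: 0.0119
time_s: 21.95
eef_pos: [0.4139, -0.3257, 0.0723]
eef_rot: [-1.569, -0.001, 1.073]
ft_force: [-0.1, 0.9, -1.2]
width: 0.0122
t 22.1 F valve xyz [-0.21 -0.12 -1.81] sd [0.13 0.48 0.23] last [-0.3 -0.5 -2.1]
tau,mom [ 1.0000e-02 -5.6850e+01  3.0541e+01 -9.0000e-02  5.3000e-02  5.1000e-02
  2.1000e-02]
grip x,y [-0.1241 -0.2277] tip x nominal 0.0359 tcp z 0.072 rot [-1.568e+00 -1.400e-03  1.073e+00]
t 22.1 rot [-1.568e+00 -1.000e-03  1.073e+00] F [-0.39 -0.45 -2.1 ] w 0.012 hz -0.0187
[-0.0003  0.0054 -0.0012] [-0.16  0.06  0.08]
```

```bash
python3 -m pendant '[[0,0.001,-0.0006,0,0,0],[0,0.002,-0.0006,0,0,0],[0,0.003,-0.0006,0,0,0],[0,0.004,-0.0006,0,0,0],[0,0.0048,-0.0006,0,0,0]]'
python3 fm.py 3
```

```text
time_s: 22.6
eef_pos: [0.4141, -0.3257, 0.0671]
eef_rot: [-1.568, -0.001, 1.073]
ft_force: [-0.1, -0.7, -1.0]
width: 0.0124
t 22.75 F valve xyz [ 0.02  0.58 -2.4 ] sd [0.19 0.33 0.49] last [-0.2  0.2 -1.9]
tau,mom [ 9.0000e-03 -5.6491e+01  2.9828e+01  1.2000e-02  1.0000e-03  4.2000e-02
  2.0000e-02]
grip x,y [-0.1235 -0.2278] tip x nominal 0.0365 tcp z 0.0671 rot [-1.5679e+00 -1.5000e-03  1.0730e+00]
```

```bash
python3 -m pendant '[[0,0.0004,0,0,0,0],[0,0.0008,0,0,0,0],[0,0.0012,0,0,0,0],[0,0.0012,0,0,0,0],[0,0.0012,0,0,0,0]]'
python3 fm.py 3
python3 -m pendant '[[0,0,0,0,0,0],[0,0,0,0,0,0],[0,0,0,0,0,0],[0,0,0,0,0,0],[0,0,0,0,0,0]]' 1 20
python3 -m pendant '[[0,0,0,0,0,0],[0,0,0,0,0,0],[0,0,0,0,0,0],[0,0,0,0,0,0],[0,0,0,0,0,0]]' 1 20
```

```text
time_s: 23.25
eef_pos: [0.4142, -0.3258, 0.0666]
eef_rot: [-1.569, -0.001, 1.073]
ft_force: [-2.4, 1.9, 6.7]
width: 0.0121
t 23.4 F valve xyz [-2.61  0.92  6.03] sd [0.72 0.46 0.19] last [-3.2  0.5  6.2]
tau,mom [-6.8000e-02 -5.2343e+01  2.8633e+01 -8.8600e-01  3.0400e-01  3.1700e-01
 -7.0000e-03]
grip x,y [-0.1234 -0.2279] tip x nominal 0.0366 tcp z 0.0666 rot [-1.5686e+00 -1.2000e-03  1.0730e+00]
time_s: 23.9
eef_pos: [0.4142, -0.3258, 0.0665]
eef_rot: [-1.568, -0.001, 1.073]
ft_force: [0.6, -0.2, 0.4]
width: 0.0825
time_s: 24.4
eef_pos: [0.4142, -0.3258, 0.0665]
eef_rot: [-1.569, -0.001, 1.073]
ft_force: [0.1, -0.8, 0.4]
width: 0.0852
```

Seated, released, and forces are back to about zero. I'll lift straight up and check.

```bash
python3 -m pendant '[[0,-0.02,0,0,0,0],[0,-0.05,0,0,0,0],[0,-0.09,0,0,0,0],[0,-0.13,0,0,0,0],[0,-0.16,0,0,0,0]]'
python3 -m pendant '[[0,0,0,0,0,0],[0,0,0,0,0,0],[0,0,0,0,0,0],[0,0,0,0,0,0],[0,0,0,0,0,0]]'
python3 - <<'E'
from h import *
b=ctrl.grab_frame("scene")["img"]; o=np.load("scene.npz")["img"]
c=lambda im:cv2.resize(im[120:320,150:416],(400,300),interpolation=cv2.INTER_CUBIC)
wr=ctrl.grab_frame("wrist")["img"]
cv2.imwrite("pics/c5.png",np.vstack([np.hstack([c(o),c(b)]),np.hstack([cv2.resize(wr,(400,300)),cv2.resize(cv2.absdiff(o,b)[120:320,150:416],(400,300))])])[:,:,::-1])
for t in ("hook_grip","purge_slide","tape_measure","hex_nut","gas_cup"): print(t,[(round(d["score"],2),np.round(d["extent"],1).tolist()) for d in ctrl.silhouettes(t,"scene")[:2]])
E
```

```text
time_s: 24.9
eef_pos: [0.4146, -0.3263, 0.2291]
eef_rot: [-1.571, -0.001, 1.073]
ft_force: [0.3, -1.5, -0.0]
width: 0.0852
time_s: 25.4
eef_pos: [0.4143, -0.326, 0.228]
eef_rot: [-1.569, -0.001, 1.073]
ft_force: [0.2, 0.2, 0.3]
width: 0.0855
hook_grip [(0.64, [236.9, 251.7, 130.9, 32.4]), (0.2, [225.3, 226.4, 9.3, 15.0])]
purge_slide [(0.52, [272.9, 161.3, 12.6, 27.2])]
tape_measure [(0.74, [192.6, 218.4, 31.8, 27.0])]
hex_nut [(0.72, [225.8, 228.6, 9.9, 13.1]), (0.56, [213.7, 261.9, 84.4, 61.8])]
gas_cup [(0.61, [347.1, 228.2, 15.9, 20.7])]
```

View pics/c5.png

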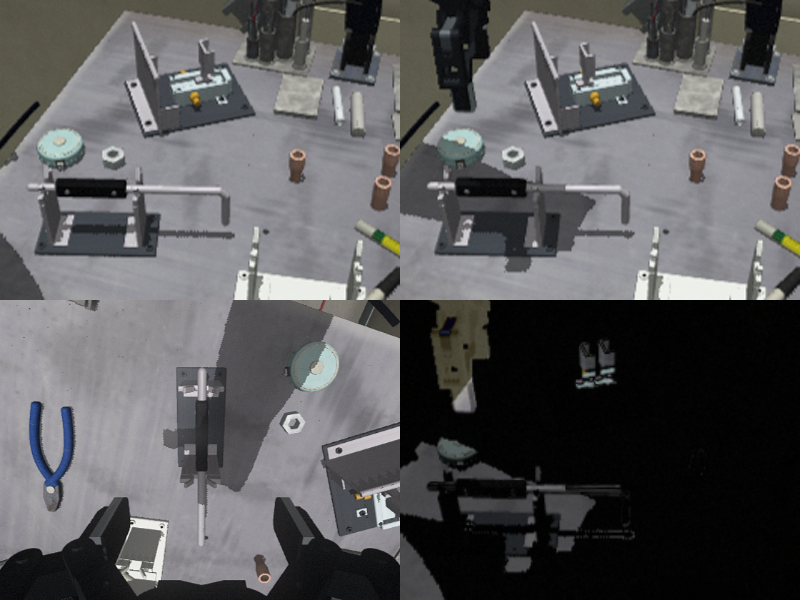

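The rod lies in both notches as before, with its bent end at (627,208) in the crop. The difference picture shows only the tab moved, the arm, and the arm's shadow. Handing in.

```bash
python3 -c "
from station import ctrl
print(ctrl.sign_off())"
```

```text
the job is handed in; nothing more can be done
None
```

I handed the job in at about 25.5 s of the 59 s allowed. `ctrl.sign_off()` gives no verdict, so the results below are from my own measurements.

- **Pull:** I took the hook rod from the dark rest and lowered it behind the tab. The slide moved at about 2.5 N until it met its stop after roughly 28 mm of rod travel. I held a pull averaging 5.5–6.5 N along the slide for about 2 s. Including the side load in z, that is about 6–7 N in total, against the 5–9.5 N window. The highest average I measured was about 7 N, well under the 15 N limit. The wrist force readings vary by about 0.5 N.
- **Return:** I laid the rod back in its rest, released it and lifted clear. Wrist forces were near zero afterwards.
- **Last checks:**
  - The before-and-after scene pictures show the rod in both notches with its bent end hanging forward.
  - The tab is at its shield-side position.
  - The tape measure, nut and gas cup are where they were, within the detector's error.
- **Small disagreements:**
  - The rod tilted by about 0.02 rad in the grip during the pull, within the 0.25 rad allowed.
  - I inferred that the slide is home from the force rise and the pictures, since its position cannot be read directly.

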